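# Complete the dowel carrier and hold it up for hand-over

### The arm

A 7-joint arm with a two-finger parallel gripper is mounted at the origin on a cart in front of the work surface, level with it; the furniture and walls round the work are solid. World frame = base frame: x ahead of the robot, y to its left, z up, the work surface at z = 0. Lengths are in m, angles in rad, forces in N, time in s.
With the tool pointing down it reaches from about 0.4 to 0.75 m from the base axis. Payload 19.5 kg.
Tool frame: the origin (TCP) lies on the front face of the gripper's body, between the roots of the fingers; the fingertips stand 73 mm ahead of it and the grasp point (between the pads) lies 54 mm ahead of it; z points along the fingers, y is the direction in which the jaws open and shut (so a half turn about z gives the same grasp; the last joint's range is limited). The gripper opens to 85 mm and grips with 20 to 120 N. Pads are 22 mm wide; open, the fingers measure 114 mm over their backs; the gripper's body (76 mm by 85 mm) begins 54 mm behind the grasp point. The pads swing forward as they close: fully open they stand 13 mm farther back than shut.
Start: joints at [-1.259, 0.707, -0.028, 1.485, 0.022, 0.951, -0.075], TCP at [0.199, 0.539, 0.304] pointing down, gripper open.
Joint ranges: [-2.71, 2.71], [-0.32, 2.16], [-1.57, 1.52], [0, 2.45], [-1.46, 4.6], [0, 2.02], [-2.83, 2.83]. Speed limits (rad/s): [1.89, 1.89, 2.57, 2.57, 3.01, 3.01, 3.01].

### API

Orientations are given as a unit quaternion [w, x, y, z].
In Python, from bench import * gives the robot as it stands.
- The arm moves only by the tool play_rows, never from a script. Its arguments are lists of equal length, an entry for each row: "fingers": the closure, from 0 (fully open) to 1 (shut); "dp": the shift along the tool's x, y, z in cm, a list of three; "turn": the turn, a rotation vector about the tool's x, y, z in rad, a list of three. A call has 1 to 10 rows; each row is the pose to reach, as a shift and turn from the pose commanded when the call began, along the tool's axes at that moment; what a row does not reach only later rows make up. A row lasts 1/10 s, in which the tool goes at most 50 mm and 8.59 degrees, less where a joint would pass 70% of its speed; a pose out of reach is approached as far as the arm can. A call with a gripper value outside its range is refused whole. The fingers move at their own pace and stop on an object; "grip_force" is the grip in N (left out, the last holds). Time passes only in rows, so rows that repeat a pose let the fingers close. It gives the time, the measured TCP pose, the force and the opening at its end, in the units of the state.
- get_obs(): the state, without advancing time (a new reading comes with each control period).
- capture(name): name is "scene" or "top"; returns a dict with "frame" (480x640x3 uint8, blue, green, red), "intrinsics" (3x3 intrinsics, pixels), "rvec" (rotation vector, rad) and "tvec" (3), from world to camera coordinates, as OpenCV has them. Camera axes: x right, y down, z forward; pixel columns grow to the right and rows downward; lengths in m; the calibration is good to about 2 mm. A picture is of the moment at which its call begins. There is no depth.
- finish_job(): hands the job in, once; it reports no verdict.
Trained networks look in a picture, given as the dict that the camera call returned (one of the last four; its "shot" number tells which), for a name from the list of things; names that differ only in an ending like _2 or _b are one class to them, and where a whole thing is asked for, a point or a joint stands for the part that bears it (a point fixed in the world has none). Each returns a list of dicts, best first, with "conf" (0 to 1); they miss things now and then, are a little off and sometimes report something else, mostly with a low value. They report only what shows in the picture. A call takes as long as a camera call. They do not tell look-alikes from the thing itself.
- cut_out(picture, label): "mask" (480x640 bool, what is visible of it) and "point" ([column, row] in pixels, amid what is visible of it).
- landmark_of(picture, label): "point" ([column, row] in pixels: a listed point, or the origin of a listed thing).
The state is a dict: "time": time; "qpos": joint angles; "qd": joint speeds; "tau": joint torques, N m; "eef_pos": TCP position; "eef_rot": TCP orientation; "ft_force": force on the tool from outside, world axes, zero at the start; "wrist_torque": the same for the moment, N m; "grip_width": opening from 0.0 (shut) to 1.0 (fully open).
Only numpy, scipy, OpenCV 4.12 (cv2) and the standard library are available. Lean on these libraries where they do the work, as an engineer would, in place of code of your own. Each camera call takes 0.05 s, during which the arm holds its last target.

### The job

Complete the pair in the aluminium carrier: out of the grey storage block take the plain steel dowel of the same length as the one already in the carrier, stand it upright and fully home in the carrier's empty bore, and let go of it. Then take the carrier by the square black grip on its post, lift it level until its underside is at least 10 cm above the bench (15 cm is plenty, never above 30 cm), and finish while still holding it there, steady and level with both dowels in it. Do not put it down, do not tip it, and leave the other two dowels and the loose things on the bench where they are.

Things in the scene. Friction and masses are not known exactly. Their poses are not given: they have to be found in the camera images.
- carrier: Loose carrier, 0.29 to 0.45 kg empty. Bare aluminium base 60 x 200 x 34 mm (its x, y, z), a round post of 20 mm at its middle and on the post a black square grip 26 x 26 mm with faces along the carrier's x and y, from 90 to 140 mm above the bench (its top is the carrier's highest point). One bore near each end of the base, 72 mm from the post. Origin: centre of the underside; y runs along the base, z up, and +y points to the empty bore. It may stand at any yaw.
- carrier_grip (a point): Centre of the square black grip, 115 mm above the carrier's underside; axes as the carrier's.
- free_bore (a point): Centre of the mouth of the carrier's empty bore, at the top face of the base: 21 mm across with a 2 mm chamfer, 26 mm deep, blind (floor 8 mm above the underside). Axes as the carrier's. When the dowel is home its centre is 14 mm above this point.
- taken_bore (a point): The same for the bore in which the first dowel already stands.
- dowel_mid (a point): Centre (half-way up) of the wanted dowel: plain steel pin, 18 mm in diameter and 80 mm long, z along it, 0.12 kg, loose. Starts upright in one of the three bores of the storage block, 54 mm of it showing above the block.
- set_dowel_mid (a point): Centre of the equal dowel (18 x 80 mm) that already stands in the carrier; its top is 88 mm above the bench.
- short_dowel_mid (a point): Centre of the short steel dowel, 18 mm in diameter, 55 mm long, in another bore of the storage block; to be left.
- headed_dowel_mid (a point): Centre of the headed steel dowel, 18 mm in diameter, 80 mm long, with a wider head of 30 mm at its top; in another bore of the storage block; to be left.
- block: Fixed grey plastic storage block 56 x 166 x 34 mm (its x, y, z) with a row of three bores along its y, 55 mm apart (21 mm across, 26 mm deep, 8 mm floor). The three dowels stand in them in any order. Origin: centre of the underside.
- bush0: Small bush, 30 mm across, 22 mm high, loose bystander. Origin: centre of the underside.
- black_cap: Round black cap, 42 mm across, 16 mm high, loose bystander. Origin: centre of the underside.
- mouse: Computer mouse 100 x 66 x 38 mm, loose bystander. Origin: centre of the underside.
- torch: Dark torch lying on its side, 113 mm long along its y, 36 mm thick, loose bystander. Origin: centre of the underside.
- dowel: The wanted dowel itself; origin: centre of its lower end.
Not all that is in view belongs to the job. What is shaped like the dowel but green or purple is not meant.

How it is judged:
By the outcome, as a careful person would: the job done as asked, in the order asked, and still so for the second after the job is handed in, while the arm keeps its last pose, push and grip.
It also fails if it takes over 61 s, if anything falls off the work surface, if the arm or the gripper's body presses on something with over 40 N, if the wrist force passes 120 N, or if a joint passes its speed limit or range.

## Working session

There is one attempt and no reset: what is moved stays moved. The work goes in short steps, Python scripts to look and compute and a tool call to move; the robot and the scene stay as the last step left them, time stands still between calls to the robot, and variables do not carry over. Pictures are saved under pics/ and viewed, and the job is handed in when it is done.

Besides the shell and the picture viewer there is one more tool, called by a JSON object that holds its "api" and its "payload", one argument or row to a line. play_rows: Moves the arm, as the interface text tells. Its arguments: {"type":"object","properties":{"fingers":{"type":"array","items":{"type":"number"}},"dp":{"type":"array","items":{"type":"array","items":{"type":"number"}}},"turn":{"type":"array","items":{"type":"array","items":{"type":"number"}}},"grip_force":{"type":"number"}},"required":["fingers","dp","turn"]}

```bash
mkdir -p pics; ls
cat > h.py <<'E'
from bench import *
import numpy as np, cv2
from scipy.spatial.transform import Rotation as R
def cam(c):
    Rm=cv2.Rodrigues(np.array(c["rvec"],float))[0]; t=np.array(c["tvec"],float).ravel(); return Rm,t,np.array(c["intrinsics"],float)
def ray(c,p):
    Rm,t,K=cam(c); d=Rm.T@np.linalg.solve(K,[p[0],p[1],1.]); return -Rm.T@t,d
def at_z(c,p,z):
    o,d=ray(c,p); return o+d*(z-o[2])/d[2]
def proj(c,X):
    Rm,t,K=cam(c); return cv2.projectPoints(np.atleast_2d(np.array(X,float)),np.array(c["rvec"],float),np.array(c["tvec"],float),K,None)[0].reshape(-1,2)
def tri(cs,ps):
    A=np.zeros((3,3));b=np.zeros(3);L=[]
    for c,p in zip(cs,ps):
        o,d=ray(c,p); d/=np.linalg.norm(d); P=np.eye(3)-np.outer(d,d);A+=P;b+=P@o;L.append((P,o))
    X=np.linalg.solve(A,b); return X,[np.linalg.norm(P@(X-o)) for P,o in L]
E
python3 - <<'E'
from h import *
np.set_printoptions(precision=4,suppress=True)
s=get_obs();print(s)
a=capture("scene");b=capture("top")
cv2.imwrite("pics/s0.png",a["frame"]);cv2.imwrite("pics/t0.png",b["frame"])
for c in(a,b):
    Rm,t,K=cam(c);print(-Rm.T@t,K[0])
H=dict(carrier_grip=.115,free_bore=.034,taken_bore=.034,dowel_mid=.048,set_dowel_mid=.048,short_dowel_mid=.0355,headed_dowel_mid=.048,carrier=0,block=0,bush0=0,black_cap=0,mouse=0,torch=0)
for n,z in H.items():
    for k,c in(("s",a),("t",b)):
        for r in landmark_of(c,n)[:3]:
            print(n,k,round(r["conf"],2),np.round(r["point"],1),at_z(c,r["point"],z))
E
```

```text
pics
{'time': 0.0, 'qpos': array([-1.2587,  0.7071, -0.0276,  1.485 ,  0.022 ,  0.9509, -0.0755]), 'qd': array([-0.0013, -0.0003, -0.0028, -0.0002, -0.0012, -0.0028, -0.001 ]), 'tau': array([ -0.0002, -88.3226,   1.2343, -23.6182,   0.0168,   0.0064,
        -0.    ]), 'eef_pos': array([0.1991, 0.5392, 0.3034]), 'eef_rot': array([-0.0001,  0.176 ,  0.9844, -0.0005]), 'ft_force': array([ 0.1229,  0.1441, -0.6498]), 'wrist_torque': array([ 0.0209, -0.0046, -0.0347]), 'grip_width': 1.002476036790792}
[-0.0739 -0.7773  0.8308] [594.1052   0.     320.3823]
[ 0.4345 -0.0342  1.4178] [535.7442   0.     314.5639]
carrier_grip s 0.9 [294.8 208. ] [0.5143 0.0858 0.115 ]
carrier_grip s 0.26 [289.1 194.3] [0.5339 0.1366 0.115 ]
carrier_grip t 0.84 [262. 234.] [0.5131 0.0925 0.115 ]
free_bore s 0.85 [308.3 255.9] [0.5027 0.0188 0.034 ]
free_bore s 0.63 [393.1 267.5] [ 0.626  -0.1135  0.034 ]
free_bore s 0.49 [403.3 330.8] [ 0.5195 -0.2608  0.034 ]
free_bore t 0.81 [295.6 243.4] [0.4949 0.0131 0.034 ]
free_bore t 0.41 [239.4 235.6] [0.5131 0.1588 0.034 ]
taken_bore s 0.93 [277.4 222.2] [0.5157 0.1
[... 892 characters left out ...]
0.048 ]
headed_dowel_mid t 0.27 [360.6 221.9] [ 0.5517 -0.1532  0.048 ]
carrier s 0.69 [292.7 247.2] [0.5165 0.0983 0.    ]
carrier t 0.96 [269.5 237.5] [0.5111 0.0837 0.    ]
carrier t 0.61 [213.8 290.8] [0.3684 0.2281 0.    ]
block s 0.85 [398.2 323.1] [ 0.5508 -0.2176 -0.    ]
block t 0.61 [381.  232.4] [ 0.5286 -0.2117  0.    ]
bush0 t 0.45 [329.2 260. ] [ 0.4536 -0.0752  0.    ]
black_cap s 0.49 [392.5 270.6] [ 0.6478 -0.0923  0.    ]
black_cap t 0.54 [334.2 187. ] [ 0.648  -0.0862  0.    ]
mouse s 0.65 [289.4 193.8] [0.6335 0.2849 0.    ]
mouse t 0.88 [190.5 192.5] [0.6281 0.2958 0.    ]
torch s 0.57 [203.6 245.2] [0.3555 0.2187 0.    ]
torch t 0.66 [213.9 293.2] [0.3621 0.2277 0.    ]
```

View pics/s0.png

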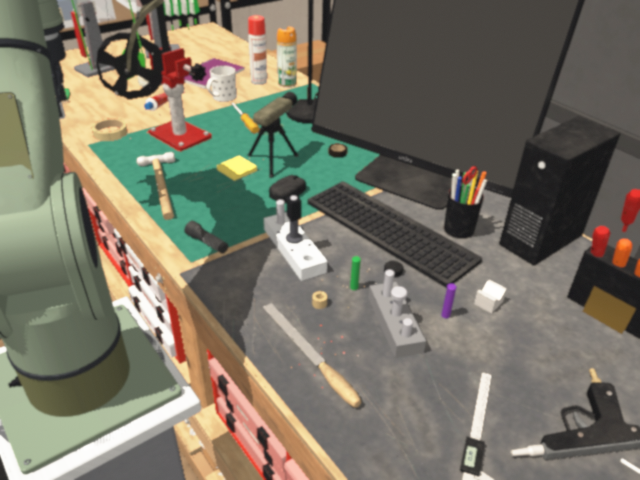

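View pics/t0.png

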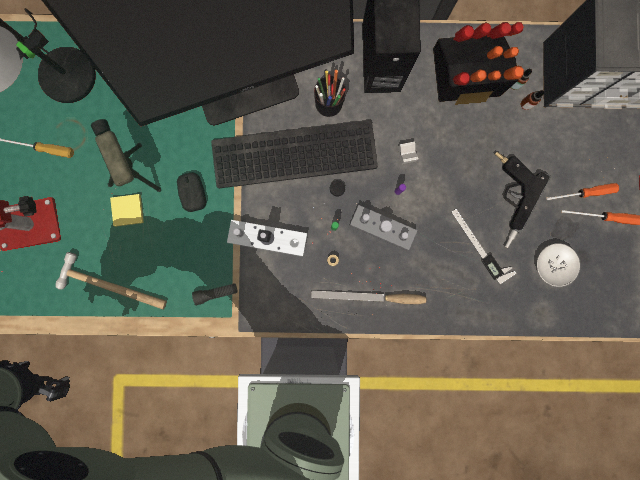

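Run:
```python
import cv2
a=cv2.imread("pics/s0.png");b=cv2.imread("pics/t0.png")
cv2.imwrite("pics/s0z.png",cv2.resize(a[170:370,240:490],None,fx=3,fy=3,interpolation=cv2.INTER_CUBIC))
cv2.imwrite("pics/t0z.png",cv2.resize(b[170:320,220:430],None,fx=3.8,fy=3.8,interpolation=cv2.INTER_CUBIC))
```

```text
(no output)
```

View pics/s0z.png

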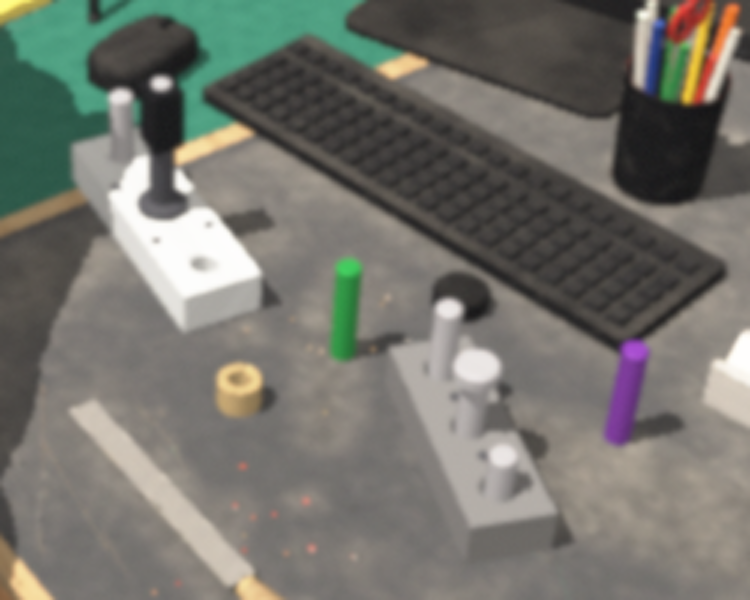

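View pics/t0z.png

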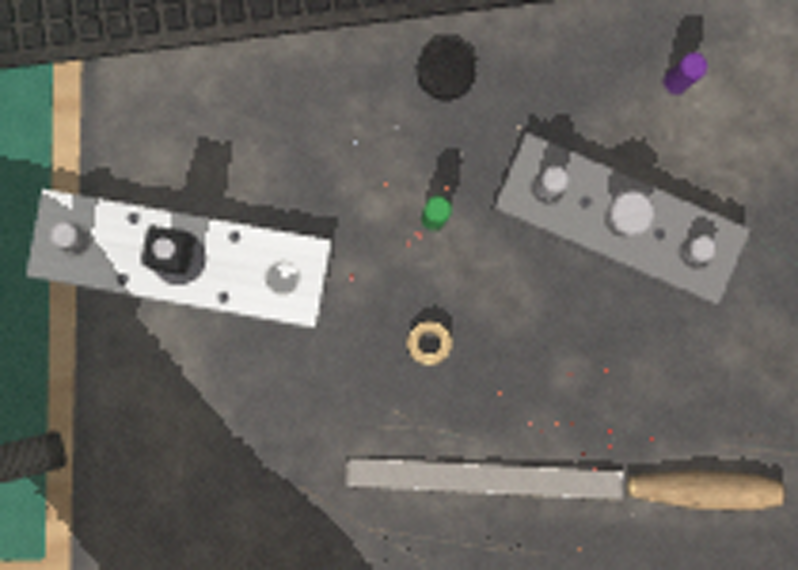

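The top view shows the wanted dowel (tall, plain) at about (366,217), next to the headed one at (386,226) and the short one at (405,235). The carrier's empty bore is at about (294,243) and its grip at (264,235). The green pin at (335,225) and the purple one are decoys. Next I'll fit the poses of the carrier and block.

```bash
cat > fit.py <<'E'
from h import *
from scipy.optimize import least_squares
np.set_printoptions(precision=4,suppress=True)
a=capture("scene");b=capture("top")
def S(p): return np.array(p)/3+[240,170]-.33
def T(p): return np.array(p)/3.8+[220,170]-.37
# dowel tops
for n,s,t,z in(("wanted",(448,309),(554,180),.088),("head",(477,367),(632,213),.088),("short",(503,457),(703,249),.063),("set",(121,98),(64,235),.088),("grip",(161,83),(164,248),.140),("freebore",(204,264),(283,277),.034)):
    print(n,at_z(a,S(s),z),at_z(b,T(t),z),tri([a,b],[S(s),T(t)]))
for n,cs in(("block",[(525,130),(748,228),(720,303),(497,207)]),("carrier",[(43,190),(330,240),(316,327),(28,275)])):
    P=np.array([at_z(b,T(c),.034) for c in cs]);print(n,P.mean(0),[np.linalg.norm(P[i]-P[(i+1)%4]) for i in range(4)], [np.degrees(np.arctan2(*(P[j]-P[i])[[1,0]])) for i,j in((1,0),(2,3))])
E
python3 fit.py
```

```text
wanted [ 0.5617 -0.1656  0.088 ] [ 0.5606 -0.1616  0.088 ] (array([ 0.5621, -0.1629,  0.0858]), [np.float64(0.0016508481096430812), np.float64(0.0016508481096429678)])
head [ 0.5397 -0.2174  0.088 ] [ 0.5396 -0.2129  0.088 ] (array([ 0.541 , -0.2143,  0.0849]), [np.float64(0.0014593586821284048), np.float64(0.0014593586821282343)])
short [ 0.5189 -0.2675  0.063 ] [ 0.5182 -0.2638  0.063 ] (array([ 0.5194, -0.2652,  0.0606]), [np.float64(0.0014620925023639945), np.float64(0.0014620925023641454)])
set [0.5219 0.1554 0.088 ] [0.5202 0.1587 0.088 ] (array([0.5216, 0.158 , 0.0867]), [np.float64(0.0015924459121611488), np.float64(0.0015924459121611138)])
grip [0.5135 0.09   0.14  ] [0.5095 0.0882 0.14  ] (array([0.5103, 0.0873, 0.1427]), [np.float64(0.001136399568730284), np.float64(0.0011363995687302564)])
freebore [0.4982 0.0147 0.034 ] [0.4971 0.017  0.034 ] (array([0.498 , 0.0164, 0.0329]), [np.float64(0.0011146361813542695), np.float64(0.0011146361813543248)])
block [ 0.5411 -0.2136  0.034 ] [np.float64(0.16588100967907474), np.float64(0.05472906500169987), np.float64(0.1650369630464696), np.float64(0.05614265118500006)] [np.float64(66.9179823679535), np.float64(67.39231446110081)]
carrier [0.5091 0.0879 0.034 ] [np.float64(0.19859406667917356), np.float64(0.05999152252128428), np.float64(0.19910516200968012), np.float64(0.05881792276433165)] [np.float64(80.86489388353884), np.float64(80.52860990488146)]
```

```bash
cat >> h.py <<'E'
def plan(pos,jaw_deg):
    """TCP target, jaw line direction in world deg (mod 180), tool straight down -> dp(cm), turn in tool axes now"""
    s=get_obs(); R0=R.from_quat(np.roll(s["eef_rot"],-1))
    best=None
    for k in(0,180):
        j=np.radians(jaw_deg+k); y=np.array([np.cos(j),np.sin(j),0]);z=np.array([0,0,-1.]);x=np.cross(y,z)
        r=(R0.inv()*R.from_matrix(np.c_[x,y,z])).as_rotvec()
        if best is None or np.linalg.norm(r)<np.linalg.norm(best): best=r
    print("t",round(s["time"],2),"pos",np.round(s["eef_pos"],4),"jaw",np.round(np.degrees(np.arctan2(*R0.as_matrix()[[1,0],1])),2),"q7",np.round(s["qpos"][6],3),"f",np.round(s["ft_force"],1),"w",round(s["grip_width"],3))
    print("dp",np.round(R0.inv().apply(np.array(pos)-s["eef_pos"])*100,2),"turn",np.round(best,4))
E
python3 - <<'E'
from h import *
plan([.48,.15,.30],-9.3)
plan([.5615,-.1635,.26],-22.9)
E
```

```text
t 1.5 pos [0.1992 0.5394 0.3039] jaw 69.72 q7 -0.076 f [-0.   0.5 -0.2] w 1.0
dp [-39.83 -26.79   0.39] turn [-1.0000e-04  0.0000e+00  1.3792e+00]
t 1.5 pos [0.1992 0.5394 0.3039] jaw 69.72 q7 -0.076 f [-0.   0.5 -0.2] w 1.0
dp [-58.34 -53.37   4.39] turn [-1.000e-04 -1.000e-04 -1.525e+00]
```

{"api": "play_rows", "payload": {
  "fingers": [0,0,0,0,0,0,0,0,0,0],
  "dp": [
    [-4,-2.7,0],
    [-8,-5.4,0],
    [-12,-8,0],
    [-16,-10.7,0],
    [-20,-13.4,0],
    [-24,-16,0],
    [-28,-18.8,0],
    [-32,-21.4,0],
    [-36,-24.1,0.2],
    [-39.8,-26.8,0.4]
  ],
  "turn": [
    [0,0,0.138],
    [0,0,0.276],
    [0,0,0.414],
    [0,0,0.552],
    [0,0,0.69],
    [0,0,0.828],
    [0,0,0.966],
    [0,0,1.104],
    [0,0,1.242],
    [0,0,1.379]
  ]
}}

```text
time: 2.5
eef_pos: [0.4807, 0.1483, 0.3001]
eef_rot: [0.0, 0.764, 0.645, 0.0]
ft_force: [1.5, -0.2, -0.8]
grip_width: 0.999
```

Run:
```python
from h import *
plan([.5615,-.1635,.22],-22.9)
```

```text
t 2.5 pos [0.4807 0.1483 0.3001] jaw -9.61 q7 -0.276 f [ 1.5 -0.2 -0.8] w 0.999
dp [-29.39  13.16   8.  ] turn [ 0.0005 -0.0004  0.232 ]
```

{"api": "play_rows", "payload": {
  "fingers": [0,0,0,0,0,0,0,0,0,0],
  "dp": [
    [-3.6,1.6,1],
    [-7.2,3.2,2],
    [-10.8,4.8,3],
    [-14.4,6.4,4],
    [-18,8,5],
    [-21.6,9.6,6],
    [-25.2,11.2,7],
    [-28,12.5,7.8],
    [-29.4,13.15,8],
    [-29.4,13.15,8]
  ],
  "turn": [
    [0,0,0.03],
    [0,0,0.06],
    [0,0,0.09],
    [0,0,0.12],
    [0,0,0.15],
    [0,0,0.18],
    [0,0,0.21],
    [0,0,0.232],
    [0,0,0.232],
    [0,0,0.232]
  ]
}}

```text
time: 3.5
eef_pos: [0.5619, -0.163, 0.2196]
eef_rot: [0.0, 0.832, 0.554, -0.0]
ft_force: [-0.1, 0.6, 0.1]
grip_width: 0.999
```

Run:
```python
from h import *
plan([.5615,-.1635,.120],-22.9)
a=capture("scene");b=capture("top")
i=a["frame"][170:370,300:500];j=b["frame"][150:310,280:480]
cv2.imwrite("pics/1.png",np.hstack([cv2.resize(i,(400,400)),cv2.resize(j,(400,400))]))
```

```text
t 3.5 pos [ 0.5619 -0.163   0.2196] jaw -22.68 q7 0.079 f [-0.1  0.6  0.1] w 0.999
dp [-0.06 -0.02  9.96] turn [-0.0001  0.0008  0.0039]
```

View pics/1.png

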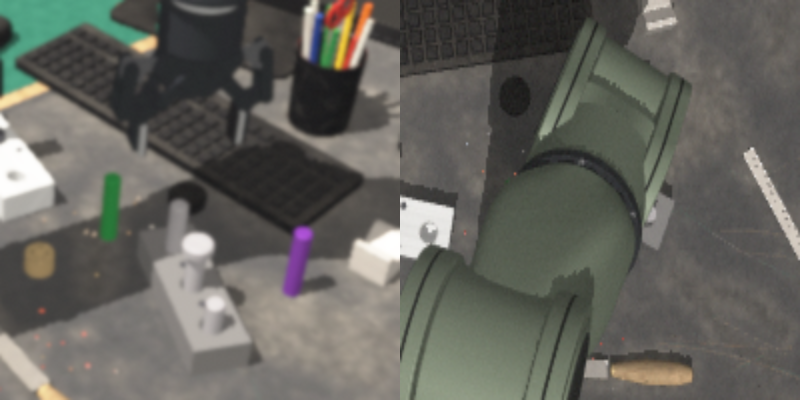

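The gripper is centred above the wanted dowel, with the fingers spanning the block. I'll go down now.

{"api": "play_rows", "payload": {
  "fingers": [0,0,0,0,0,0,0,0,0,0],
  "dp": [
    [0,0,1.3],
    [0,0,2.6],
    [0,0,3.9],
    [0,0,5.2],
    [0,0,6.5],
    [0,0,7.8],
    [0,0,9],
    [0,0,9.7],
    [0,0,10],
    [0,0,10]
  ],
  "turn": [
    [0,0,0],
    [0,0,0],
    [0,0,0],
    [0,0,0],
    [0,0,0],
    [0,0,0],
    [0,0,0],
    [0,0,0],
    [0,0,0],
    [0,0,0]
  ]
}}

```text
time: 4.6
eef_pos: [0.562, -0.1613, 0.1197]
eef_rot: [-0.0, 0.832, 0.555, -0.0]
ft_force: [-0.6, -0.7, 0.5]
grip_width: 0.999
```

Run:
```python
from h import *
plan([.5615,-.1635,.120],-22.9)
a=capture("scene")
i=a["frame"][220:370,320:500]
cv2.imwrite("pics/2.png",cv2.resize(i,(720,600)))
print(proj(a,[[.5615,-.1635,.088],[.5615,-.1635,.034]]))
```

```text
t 4.6 pos [ 0.562  -0.1613  0.1197] jaw -22.58 q7 0.114 f [-0.6 -0.7  0.5] w 0.999
dp [-0.22  0.04 -0.03] turn [-0.0002  0.0002  0.0056]
[[388.21285856 272.12514817]
 [385.65463581 292.78145961]]
```

View pics/2.png

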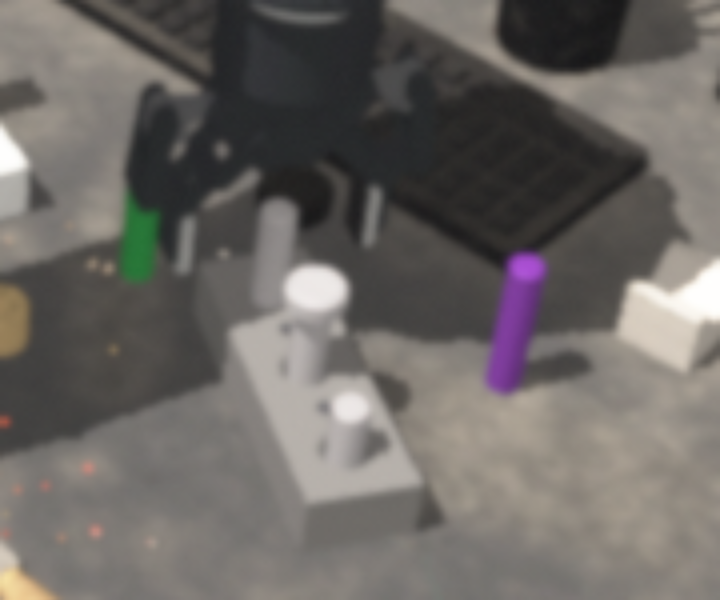

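{"api": "play_rows", "payload": {
  "fingers": [0,0,0.3,0.6,0.8,1,1,1,1,1],
  "dp": [
    [-0.2,0,0],
    [-0.2,0,0],
    [-0.2,0,0],
    [-0.2,0,0],
    [-0.2,0,0],
    [-0.2,0,0],
    [-0.2,0,0],
    [-0.2,0,0],
    [-0.2,0,0],
    [-0.2,0,0]
  ],
  "turn": [
    [0,0,0],
    [0,0,0],
    [0,0,0],
    [0,0,0],
    [0,0,0],
    [0,0,0],
    [0,0,0],
    [0,0,0],
    [0,0,0],
    [0,0,0]
  ],
  "grip_force": 50
}}

```text
time: 5.65
eef_pos: [0.5613, -0.1631, 0.1199]
eef_rot: [0.0, 0.832, 0.555, -0.0]
ft_force: [-0.5, 0.2, 1.6]
grip_width: 0.203
```

Run:
```python
from h import *
plan([.5615,-.1635,.120],-22.9)
```

```text
t 5.65 pos [ 0.5613 -0.1631  0.1199] jaw -22.57 q7 0.117 f [-0.5  0.2  1.6] w 0.203
dp [-0.02  0.04 -0.01] turn [-0.0001  0.0001  0.0057]
```

{"api": "play_rows", "payload": {
  "fingers": [1,1,1,1,1,1,1,1,1,1],
  "dp": [
    [0,0,-0.5],
    [0,0,-1.5],
    [0,0,-2.5],
    [0,0,-3.8],
    [0,0,-5.2],
    [0,0,-6.6],
    [0,0,-8],
    [0,0,-9.3],
    [0,0,-10],
    [0,0,-10]
  ],
  "turn": [
    [0,0,0],
    [0,0,0],
    [0,0,0],
    [0,0,0],
    [0,0,0],
    [0,0,0],
    [0,0,0],
    [0,0,0],
    [0,0,0],
    [0,0,0]
  ]
}}

```text
time: 6.65
eef_pos: [0.5615, -0.1632, 0.2209]
eef_rot: [0.001, 0.832, 0.555, 0.0]
ft_force: [0.4, -0.9, -0.8]
grip_width: 0.2
```

Run:
```python
from h import *
plan([.4975,.0160,.22],-9.3)
a=capture("scene");b=capture("top")
i=a["frame"][170:370,240:490];cv2.imwrite("pics/3.png",cv2.resize(i,(750,600)))
cv2.imwrite("pics/3t.png",cv2.resize(b["frame"][150:310,220:430],(788,600)))
```

```text
t 6.65 pos [ 0.5615 -0.1632  0.2209] jaw -22.57 q7 0.082 f [ 0.4 -0.9 -0.8] w 0.2
dp [ 14.09 -12.79   0.08] turn [ 0.0013  0.     -0.2316]
```

View pics/3.png

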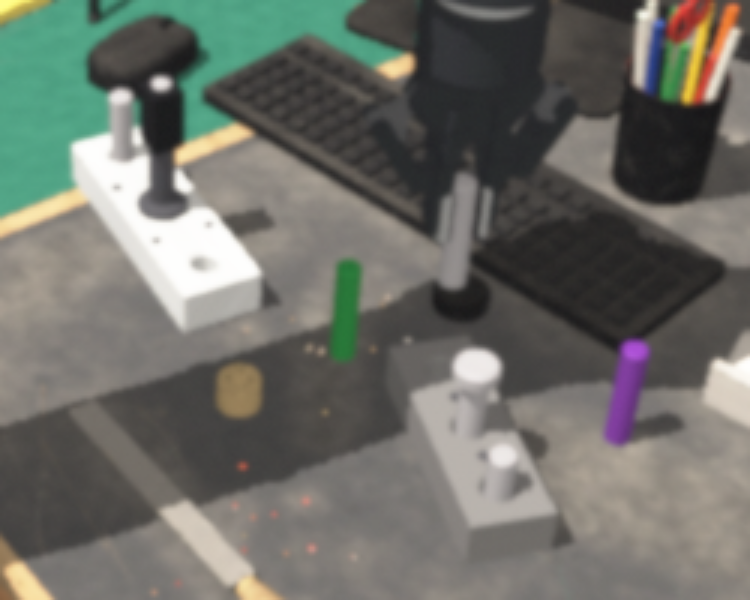

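The dowel hangs upright in the jaws, from (465,180) to (455,285) in the zoom, and the neighbours haven't moved. Next I'll move it over the empty bore.

{"api": "play_rows", "payload": {
  "fingers": [1,1,1,1,1,1,1,1,1,1],
  "dp": [
    [1,-0.9,0],
    [2.6,-2.4,0],
    [4.4,-4,0],
    [6.2,-5.6,0],
    [8,-7.3,0],
    [9.8,-8.9,0],
    [11.6,-10.5,0],
    [13,-11.8,0],
    [13.8,-12.5,0],
    [14.1,-12.8,0]
  ],
  "turn": [
    [0,0,-0.02],
    [0,0,-0.04],
    [0,0,-0.07],
    [0,0,-0.1],
    [0,0,-0.13],
    [0,0,-0.16],
    [0,0,-0.19],
    [0,0,-0.21],
    [0,0,-0.225],
    [0,0,-0.232]
  ]
}}

```text
time: 7.75
eef_pos: [0.4969, 0.0172, 0.2197]
eef_rot: [-0.0, 0.761, 0.648, -0.0]
ft_force: [-0.4, 0.6, -2.7]
grip_width: 0.193
```

{"api": "play_rows", "payload": {
  "fingers": [1,1,1,1,1,1],
  "dp": [
    [0,0,0.5],
    [0,0,1.5],
    [0,0,3],
    [0,0,4.5],
    [0,0,5.3],
    [0,0,5.3]
  ],
  "turn": [
    [0,0,0],
    [0,0,0],
    [0,0,0],
    [0,0,0],
    [0,0,0],
    [0,0,0]
  ]
}}

```text
time: 8.35
eef_pos: [0.4969, 0.0156, 0.1657]
eef_rot: [-0.0, 0.762, 0.647, -0.001]
ft_force: [0.3, -1.0, -1.8]
grip_width: 0.198
```

Run:
```python
from h import *
plan([.4975,.0160,.17],-9.3)
a=capture("scene");b=capture("top")
i=a["frame"][180:300,250:400];cv2.imwrite("pics/4.png",cv2.resize(i,(750,600),interpolation=cv2.INTER_CUBIC))
cv2.imwrite("pics/4t.png",cv2.resize(b["frame"][180:300,220:370],(750,600)))
e=get_obs()["eef_pos"]
print((proj(a,[[e[0],e[1],.088-.12+e[2]],[e[0],e[1],.008-.12+e[2]],[.4975,.016,.034]])-[250,180])*5)
```

```text
t 8.35 pos [0.4969 0.0156 0.1657] jaw -9.34 q7 0.04 f [ 0.3 -1.  -1.8] w 0.198
dp [ 0.05  0.05 -0.43] turn [-0.0018  0.0007 -0.0007]
[[287.36833657 193.56394665]
 [285.62013192 348.97542538]
 [285.2848042  387.37819501]]
```

View pics/4.png

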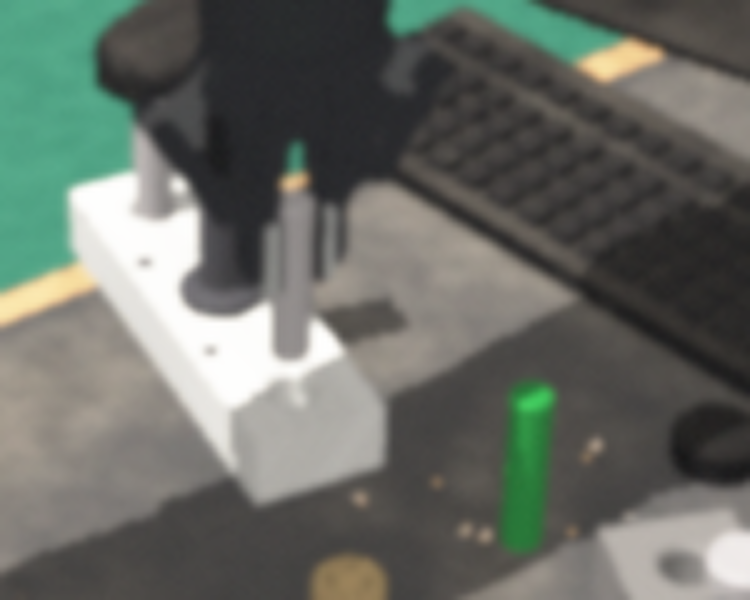

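View pics/4t.png

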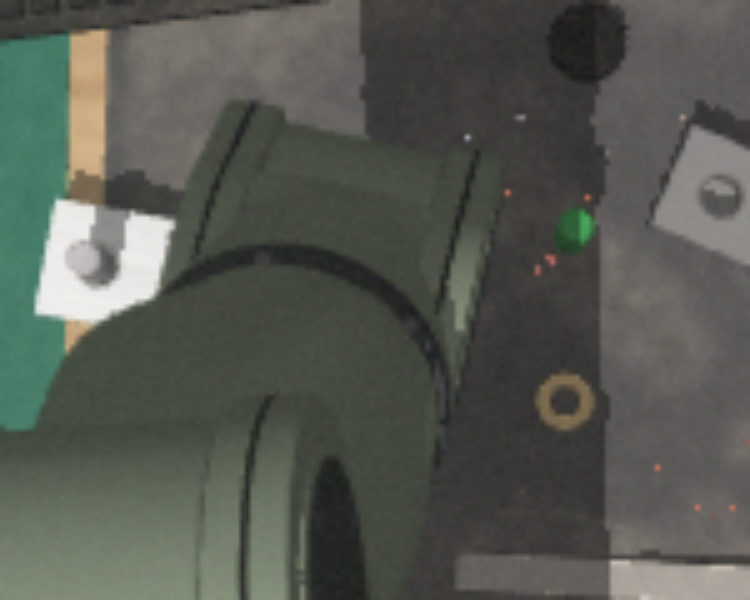

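The dowel's lower end is at (290,352), straight above the bore at about (288,390) in the zoom. Both have the same residual, so they line up. I'll lower it gently.

{"api": "play_rows", "payload": {
  "fingers": [1,1,1,1,1,1,1,1],
  "dp": [
    [0,0,0.4],
    [0,0,0.8],
    [0,0,1.2],
    [0,0,1.6],
    [0,0,1.9],
    [0,0,2.2],
    [0,0,2.5],
    [0,0,2.5]
  ],
  "turn": [
    [0,0,0],
    [0,0,0],
    [0,0,0],
    [0,0,0],
    [0,0,0],
    [0,0,0],
    [0,0,0],
    [0,0,0]
  ]
}}

```text
time: 9.25
eef_pos: [0.4971, 0.0162, 0.1416]
eef_rot: [-0.0, 0.762, 0.648, -0.0]
ft_force: [-0.9, -0.3, -1.4]
grip_width: 0.201
```

Run:
```python
from h import *
plan([.4975,.0160,.12],-9.3)
a=capture("scene")
i=a["frame"][180:300,250:400];cv2.imwrite("pics/5.png",cv2.resize(i,(750,600),interpolation=cv2.INTER_CUBIC))
```

```text
t 9.25 pos [0.4971 0.0162 0.1416] jaw -9.28 q7 0.049 f [-0.9 -0.3 -1.4] w 0.201
dp [-0.01  0.04  2.16] turn [-0.0004  0.0002  0.0003]
```

View pics/5.png

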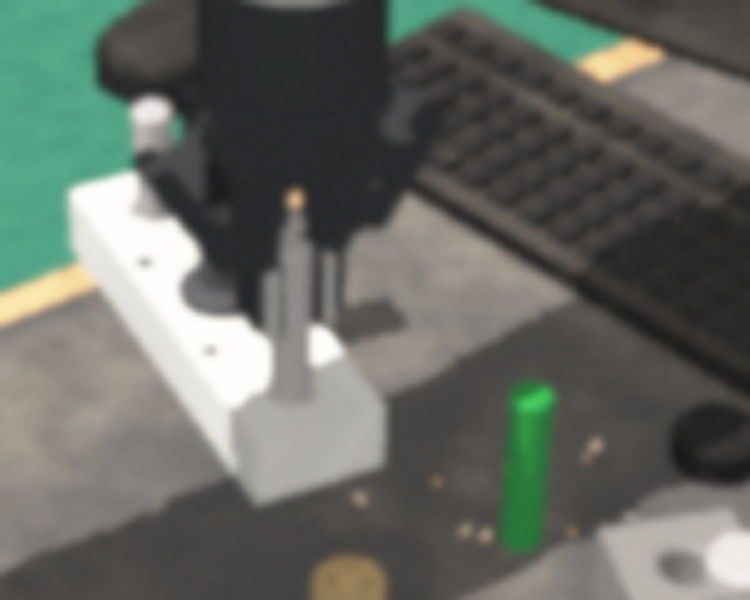

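It is entering the bore with no contact force. I'll keep going down.

{"api": "play_rows", "payload": {
  "fingers": [1,1,1,1,1,1,1,1],
  "dp": [
    [0,0,0.3],
    [0,0,0.6],
    [0,0,0.9],
    [0,0,1.2],
    [0,0,1.5],
    [0,0,1.8],
    [0,0,2],
    [0,0,2]
  ],
  "turn": [
    [0,0,0],
    [0,0,0],
    [0,0,0],
    [0,0,0],
    [0,0,0],
    [0,0,0],
    [0,0,0],
    [0,0,0]
  ]
}}

```text
time: 10.1
eef_pos: [0.4971, 0.0162, 0.1216]
eef_rot: [-0.0, 0.762, 0.648, -0.0]
ft_force: [0.3, 1.1, -1.2]
grip_width: 0.196
```

Run:
```python
from h import *
plan([.4975,.0160,.12],-9.3)
a=capture("scene")
i=a["frame"][180:300,250:400];cv2.imwrite("pics/6.png",cv2.resize(i,(750,600),interpolation=cv2.INTER_CUBIC))
```

```text
t 10.1 pos [0.4971 0.0162 0.1216] jaw -9.29 q7 0.055 f [ 0.3  1.1 -1.2] w 0.196
dp [-0.01  0.04  0.16] turn [-0.0004  0.0002  0.0002]
```

View pics/6.png

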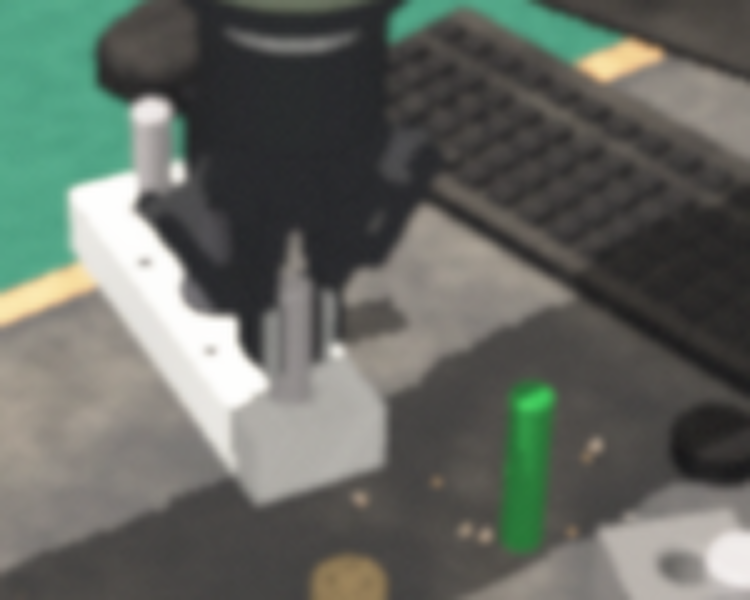

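Now the last bit down, and then I'll release it.

{"api": "play_rows", "payload": {
  "fingers": [1,1,1,1],
  "dp": [
    [0,0,0.05],
    [0,0,0.1],
    [0,0,0.15],
    [0,0,0.15]
  ],
  "turn": [
    [0,0,0],
    [0,0,0],
    [0,0,0],
    [0,0,0]
  ]
}}

```text
time: 10.55
eef_pos: [0.4972, 0.0162, 0.1204]
eef_rot: [0.0, 0.762, 0.648, -0.0]
ft_force: [0.7, -0.3, -1.2]
grip_width: 0.196
```

{"api": "play_rows", "payload": {
  "fingers": [0.8,0.7,0.6,0.4,0.2,0,0,0],
  "dp": [
    [0,0,0],
    [0,0,0],
    [0,0,0],
    [0,0,0],
    [0,0,0],
    [0,0,0],
    [0,0,0],
    [0,0,0]
  ],
  "turn": [
    [0,0,0],
    [0,0,0],
    [0,0,0],
    [0,0,0],
    [0,0,0],
    [0,0,0],
    [0,0,0],
    [0,0,0]
  ]
}}

```text
time: 11.35
eef_pos: [0.4972, 0.0162, 0.1204]
eef_rot: [0.0, 0.762, 0.648, -0.0]
ft_force: [0.3, 0.0, 0.3]
grip_width: 1.002
```

{"api": "play_rows", "payload": {
  "fingers": [0,0,0,0,0,0,0,0,0,0],
  "dp": [
    [0,0,-0.8],
    [0,0,-2],
    [0,0,-3.5],
    [0,0,-5],
    [0,0,-7],
    [0,0,-9],
    [0,0,-11],
    [0,0,-13],
    [0,0,-14],
    [0,0,-14]
  ],
  "turn": [
    [0,0,0],
    [0,0,0],
    [0,0,0],
    [0,0,0],
    [0,0,0],
    [0,0,0],
    [0,0,0],
    [0,0,0],
    [0,0,0],
    [0,0,0]
  ]
}}

```text
time: 12.35
eef_pos: [0.4974, 0.0163, 0.2617]
eef_rot: [0.001, 0.762, 0.648, 0.001]
ft_force: [-0.5, 0.7, -0.4]
grip_width: 0.997
```

Run:
```python
from h import *
plan([.5097,.0867,.26],-9.3)
a=capture("scene")
i=a["frame"][170:290,250:400];cv2.imwrite("pics/7.png",cv2.resize(i,(750,600),interpolation=cv2.INTER_CUBIC))
```

```text
t 12.35 pos [0.4974 0.0163 0.2617] jaw -9.28 q7 -0.003 f [-0.5  0.7 -0.4] w 0.997
dp [7.15 0.08 0.18] turn [ 0.0021 -0.0005  0.0004]
```

View pics/7.png

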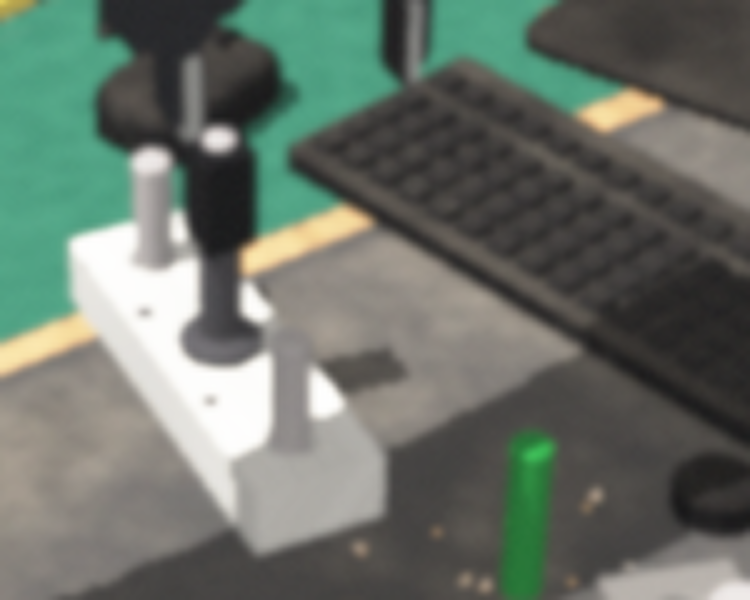

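The dowel stands home: about as much of it shows as of its twin (110 px against 105 px). The grip top is unmoved at (294,197) in full-image pixels. Next I'll go over the grip and down.

{"api": "play_rows", "payload": {
  "fingers": [0,0,0,0,0,0,0],
  "dp": [
    [1,0,0],
    [2.6,0,0],
    [4.2,0.05,0],
    [5.8,0.05,0],
    [6.8,0.1,0],
    [7.15,0.1,0],
    [7.15,0.1,0]
  ],
  "turn": [
    [0,0,0],
    [0,0,0],
    [0,0,0],
    [0,0,0],
    [0,0,0],
    [0,0,0],
    [0,0,0]
  ]
}}

```text
time: 13.1
eef_pos: [0.5097, 0.0868, 0.2601]
eef_rot: [-0.0, 0.762, 0.648, -0.0]
ft_force: [-0.9, -1.0, 0.5]
grip_width: 0.998
```

{"api": "play_rows", "payload": {
  "fingers": [0,0,0,0,0,0,0,0,0,0],
  "dp": [
    [0,0,1],
    [0,0,2],
    [0,0,3],
    [0,0,4],
    [0,0,5],
    [0,0,6],
    [0,0,7],
    [0,0,8],
    [0,0,9],
    [0,0,9.2]
  ],
  "turn": [
    [0,0,0],
    [0,0,0],
    [0,0,0],
    [0,0,0],
    [0,0,0],
    [0,0,0],
    [0,0,0],
    [0,0,0],
    [0,0,0],
    [0,0,0]
  ]
}}

```text
time: 14.1
eef_pos: [0.5094, 0.0865, 0.1672]
eef_rot: [-0.0, 0.762, 0.648, -0.001]
ft_force: [-0.5, -0.2, -0.2]
grip_width: 1.0
```

Run:
```python
from h import *
plan([.5097,.0867,.168],-9.3)
a=capture("scene");b=capture("top")
i=a["frame"][170:290,250:400];cv2.imwrite("pics/8.png",cv2.resize(i,(750,600),interpolation=cv2.INTER_CUBIC))
```

```text
t 14.1 pos [0.5094 0.0865 0.1672] jaw -9.29 q7 -0.08 f [-0.5 -0.2 -0.2] w 1.0
dp [ 0.02  0.02 -0.08] turn [-0.0013  0.0005  0.0003]
```

View pics/8.png

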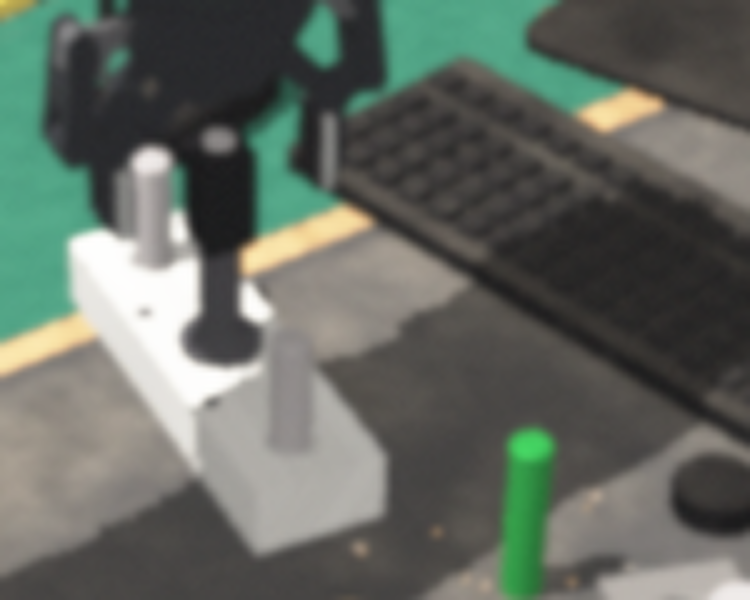

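The fingers straddle the grip. I'll close on it.

{"api": "play_rows", "payload": {
  "fingers": [0.2,0.4,0.5,0.6,0.7,0.85,1,1,1,1],
  "dp": [
    [0,0,0],
    [0,0,0],
    [0,0,0],
    [0,0,0],
    [0,0,0],
    [0,0,0],
    [0,0,0],
    [0,0,0],
    [0,0,0],
    [0,0,0]
  ],
  "turn": [
    [0,0,0],
    [0,0,0],
    [0,0,0],
    [0,0,0],
    [0,0,0],
    [0,0,0],
    [0,0,0],
    [0,0,0],
    [0,0,0],
    [0,0,0]
  ],
  "grip_force": 90
}}

```text
time: 15.2
eef_pos: [0.51, 0.0866, 0.1687]
eef_rot: [0.0, 0.762, 0.648, 0.0]
ft_force: [1.0, 0.0, 5.9]
grip_width: 0.295
```

{"api": "play_rows", "payload": {
  "fingers": [1,1,1,1,1,1],
  "dp": [
    [0,0,-0.2],
    [0,0,-0.5],
    [0,0,-0.9],
    [0,0,-1.3],
    [0,0,-1.5],
    [0,0,-1.5]
  ],
  "turn": [
    [0,0,0],
    [0,0,0],
    [0,0,0],
    [0,0,0],
    [0,0,0],
    [0,0,0]
  ]
}}

```text
time: 15.8
eef_pos: [0.5098, 0.0866, 0.1837]
eef_rot: [0.0, 0.762, 0.648, 0.0]
ft_force: [0.5, -0.3, -5.0]
grip_width: 0.293
```

Run:
```python
from h import *
plan([.5097,.0867,.31],-9.3)
a=capture("scene")
i=a["frame"][170:290,250:400];cv2.imwrite("pics/9.png",cv2.resize(i,(750,600),interpolation=cv2.INTER_CUBIC))
```

```text
t 15.8 pos [0.5098 0.0866 0.1837] jaw -9.28 q7 -0.087 f [ 0.5 -0.3 -5. ] w 0.293
dp [ 0.000e+00 -1.000e-02 -1.263e+01] turn [ 0.0004 -0.      0.0004]
```

View pics/9.png

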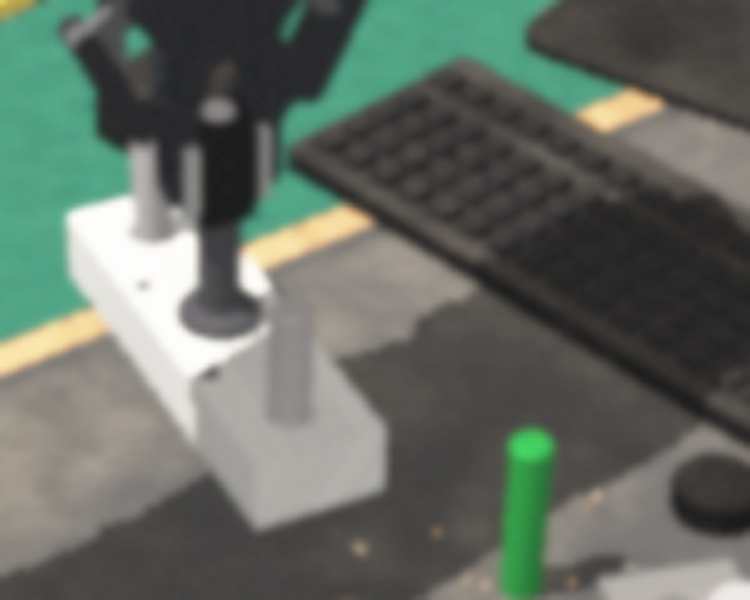

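It is lifted about 15 mm, level, with both dowels in. I'll go on to about 14 cm.

{"api": "play_rows", "payload": {
  "fingers": [1,1,1,1,1,1,1,1,1,1],
  "dp": [
    [0,0,-0.2],
    [0,0,-0.6],
    [0,0,-1.2],
    [0,0,-1.9],
    [0,0,-2.6],
    [0,0,-3.3],
    [0,0,-4],
    [0,0,-4.7],
    [0,0,-5.4],
    [0,0,-6.1]
  ],
  "turn": [
    [0,0,0],
    [0,0,0],
    [0,0,0],
    [0,0,0],
    [0,0,0],
    [0,0,0],
    [0,0,0],
    [0,0,0],
    [0,0,0],
    [0,0,0]
  ]
}}

```text
time: 16.85
eef_pos: [0.5097, 0.0866, 0.245]
eef_rot: [0.0, 0.762, 0.648, -0.0]
ft_force: [-0.6, 0.2, -5.5]
grip_width: 0.296
```

{"api": "play_rows", "payload": {
  "fingers": [1,1,1,1,1,1,1,1,1,1],
  "dp": [
    [0,0,-0.7],
    [0,0,-1.4],
    [0,0,-2.1],
    [0,0,-2.8],
    [0,0,-3.5],
    [0,0,-4.2],
    [0,0,-4.9],
    [0,0,-5.6],
    [0,0,-6.1],
    [0,0,-6.4]
  ],
  "turn": [
    [0,0,0],
    [0,0,0],
    [0,0,0],
    [0,0,0],
    [0,0,0],
    [0,0,0],
    [0,0,0],
    [0,0,0],
    [0,0,0],
    [0,0,0]
  ]
}}

```text
time: 17.85
eef_pos: [0.5098, 0.0866, 0.3089]
eef_rot: [0.0, 0.762, 0.648, 0.0]
ft_force: [0.6, -0.4, -5.0]
grip_width: 0.291
```

{"api": "play_rows", "payload": {
  "fingers": [1,1,1,1,1,1,1,1,1,1],
  "dp": [
    [0,0,0],
    [0,0,0],
    [0,0,0],
    [0,0,0],
    [0,0,0],
    [0,0,0],
    [0,0,0],
    [0,0,0],
    [0,0,0],
    [0,0,0]
  ],
  "turn": [
    [0,0,0],
    [0,0,0],
    [0,0,0],
    [0,0,0],
    [0,0,0],
    [0,0,0],
    [0,0,0],
    [0,0,0],
    [0,0,0],
    [0,0,0]
  ]
}}

```text
time: 18.85
eef_pos: [0.5097, 0.0866, 0.3084]
eef_rot: [0.0, 0.762, 0.648, -0.0]
ft_force: [-0.2, 0.3, -4.8]
grip_width: 0.293
```

Run:
```python
from h import *
np.set_printoptions(precision=3,suppress=True)
plan([.5097,.0867,.31],-9.3)
s=get_obs();e=s["eef_pos"];R0=R.from_quat(np.roll(s["eef_rot"],-1)).as_matrix();print("tilt deg",np.degrees(np.arccos(-R0[2,2])),np.abs(s["qd"]).max())
a=capture("scene");b=capture("top")
i=a["frame"][120:320,230:480].copy()
# expected outline of level carrier
uz=e[2]-.169+.0005; th=np.radians(260.7);y=np.array([np.cos(th),np.sin(th)]);x=np.array([y[1],-y[0]])
P=[np.r_[e[:2]+sx*.03*x+sy*.1*y,uz+z] for sx in(-1,1) for sy in(-1,1) for z in(0,.034)]
P+=[np.r_[e[:2]+sy*.072*y,uz+.088] for sy in(-1,1)]
i=cv2.resize(i,(750,600),interpolation=cv2.INTER_CUBIC)
for p in (proj(a,P)-[230,120])*3: cv2.circle(i,tuple(int(v) for v in p),3,(0,0,255),-1)
print("underside",uz)
cv2.imwrite("pics/10.png",i);cv2.imwrite("pics/10t.png",b["frame"])
```

```text
t 18.85 pos [0.51  0.087 0.308] jaw -9.29 q7 -0.151 f [-0.2  0.3 -4.8] w 0.293
dp [ 0.01 -0.   -0.16] turn [-0.  0.  0.]
tilt deg 0.004283097670112959 0.001608277822131768
underside 0.13990511664964364
```

View pics/10.png

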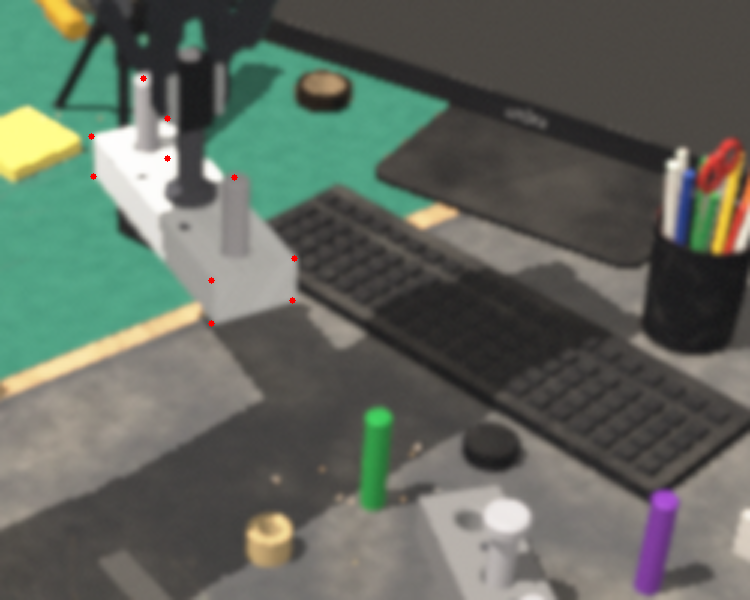

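View pics/10t.png

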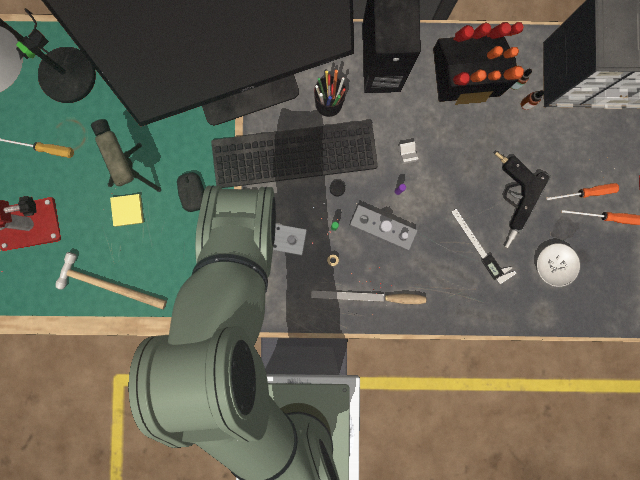

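The scene view shows the carrier level, with its corners within a few zoom pixels of the projected level outline. Both dowels are in it, and the bystanders in view are in place. I'll hand it in.

```bash
python3 -c "
from bench import *
print(finish_job()); print(get_obs()['time'])"
```

```text
the job is handed in; nothing more can be done
None
the job is handed in; nothing more can be done
```

The pair is complete and the job is handed in. I moved the plain 80 mm dowel from the end bore of the storage block to the carrier's empty bore and let go of it. I then took the carrier by its black grip with 90 N and lifted it. It took about 19 s of the 61 s allowed.

Last checks before handing in:
- **Height:** the underside is about 14 cm above the bench, worked out from the tool pose and the grasp height.
- **Level and steady:** tool tilt was under 0.01° and the joints were still. In the scene picture the carrier's corners lay within a few zoomed pixels of a level outline.
- **Hold:** the grip opening was steady at about 25 mm on the 26 mm grip. The load was about 5 N, close to the 5.2 to 6.7 N expected for the carrier with both dowels.
- **Dowels:** both stand in the carrier. After release about as much of the new one showed as of its twin, so it looks fully home. The headed and short dowels had not moved.
- **Bystanders:** the bush, black cap and mouse looked unmoved. The arm hid the torch in the last top view, so I did not re-check it; nothing I did went near it.

None of the checks disagreed beyond the 2–4 mm offset between the two cameras' position estimates.

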